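Free the press pawl and lower the ram onto the glued plates

ROBOT

A 6-joint arm with a two-finger parallel gripper is mounted at the origin on the work surface. World frame = base frame: x ahead of the robot, y to its left, z up, the work surface at z = 0. Lengths are in m, angles in rad, forces in N, time in s.
With the tool pointing down it reaches from about 0.25 to 0.85 m from the base axis. Payload 12.5 kg.
Tool frame: the origin (TCP) lies on the centre line of the jaws, within the pads' length; the fingertips stand 14 mm ahead of it and the grasp point (between the pads) lies 5 mm behind it (robot.tip_extent is the distance from the TCP to the fingertips, in m); z points along the fingers, y is the line along which they close (so a half turn about z gives the same grasp; the last joint's range is limited). The gripper opens to 93 mm and grips with 3 to 60 N. Pads are 15 mm wide; open, the fingers measure 128 mm over their backs; the gripper's body (75 mm by 188 mm) begins 65 mm behind the grasp point.
Start: joints at [-1.28, 0.351, 1.652, -0, 1.139, -0.085], TCP at [0.202, -0.512, 0.233] pointing down, gripper open.
Joint ranges: [-2.75, 2.75], [-0.79, 2.1], [0.01, 2.65], [-1.57, 4.71], [0.07, 3.14], [-2.87, 2.87]. Speed limits (rad/s): [2.22, 2.22, 2.79, 3.14, 3.14, 3.14].

INTERFACE

Orientations are given as a unit quaternion [w, x, y, z].
In Python, from workcell import robot gives the robot as it stands.
- The arm moves only by the tool play_rows, never from a script. Its argument "steps" is a list of rows, each an object of numbers: "tx", "ty", "tz": the shift along the tool's x, y, z in units of 0.75 m (1.0 is 0.75 m); "ax", "ay", "az": the turn, a rotation vector about the tool's x, y, z in units of 1.5 rad (1.0 is 1.5 rad); "gripper": the opening, from -1 (shut) to 1 (fully open), so that 0 is half open. A call has 1 to 10 rows; each row is the pose to reach, as a shift and turn from the pose commanded when the call began, along the tool's axes at that moment; what a row does not reach only later rows make up. A row lasts 1/12 s, in which the tool goes at most 41.7 mm and 7.16 degrees, less where a joint would pass 70% of its speed; a pose out of reach is approached as far as the arm can. A call with a number of a shift or a turn outside -1 to 1 is refused whole. A call with a gripper value outside its range is refused whole. The fingers move at their own pace and stop on an object; the grip force is fixed at half the most. Time passes only in rows, so rows that repeat a pose let the fingers close. It gives the time, the measured TCP pose, the force, the opening and the grip force at its end, in the units of the state.
- robot.get_state(): the state, without advancing time (a new reading comes with each control period).
- robot.read_camera(name): name is "scene" or "top" or "wrist"; returns a dict with "pixels" (480x640x3 uint8, red, green, blue), "fov_y" (degrees; the focal length in pixels is half the picture's height over the tangent of half this angle, whatever the lens; pixels are square), "cx", "cy" (the principal point, pixels), "k1" (the pictures are not rectified: a ray, as slopes to the right and down, at radius r is drawn at 1 + k1 r^2 times it, then the intrinsics apply), "position" and "rotation" of the camera in the world. Camera axes: x right, y up, looking along -z (the intrinsics and any distortion apply to the point x, -y, -z); pixel columns grow to the right and rows downward; lengths in m; the calibration is good to about 2 mm. A picture is of the moment at which its call begins. There is no depth.
- robot.close_job(): hands the job in; it is judged then, once.
Trained networks look in a picture, given as the dict that the camera call returned (one of the last four; its "shot" number tells which), for a name from the list of things; names that differ only in an ending like _2 or _b are one class to them, and where a whole thing is asked for, a point or a joint stands for the part that bears it (a point fixed in the world has none). Each returns a list of dicts, best first, with "score" (0 to 1); they miss things now and then, are a little off and sometimes report something else, mostly with a low value. They report only what shows in the picture. A call takes as long as a camera call. They do not tell look-alikes from the thing itself.
- robot.masks_of(target, picture): "pixels" (480x640 bool, what is visible of it) and "centre" ([column, row] in pixels, amid what is visible of it).
- robot.place_of(target, picture): "centre" ([column, row] in pixels: a listed point, or the origin of a listed thing).
The state is a dict: "t": time; "qpos": joint angles; "dq": joint speeds; "tau": joint torques, N m; "tool_pos": TCP position; "orientation": TCP orientation; "wrist_force": force on the tool from outside, world axes, zero at the start; "ft_torque": the same for the moment, N m; "finger_gap": finger opening in m; "gripper_force": force on a finger pad.
Only numpy, scipy, OpenCV 4.12 (cv2) and the standard library are available. Lean on these libraries where they do the work, as an engineer would, in place of code of your own. Each camera call takes 0.05 s, during which the arm holds its last target. There are 200 camera calls.

TASK

The small bench press has its ram held up by a ratchet pawl, over a stack of three glued wooden plates. Take the square beech stick from its rest, flick the pawl up off the ratchet wheel and right over with it so that it stays thrown clear (keep the gripper off the pawl), then lower the press until its round plate rests on the stack. Finish with the stick lying flat again, on its rest or on the bench, and leave the plates and everything else where they are.

Things in the scene. Friction and masses are not known exactly. Their poses are not given: they have to be found in the camera images.
- press: small grey cast arbor press, fixed to the bench. Origin: centre of the base on the bench; x from its open front to its column at the back, y to the lever's side, z up (all mm below in this press frame). Base x -105 to 125, 120 wide; head 60 wide, x -60 to 110, z 150 to 230; square 25 mm ram up through the head at x -33, y 0, to about z 305. Stiff guides hold the ram wherever it is left
- wheel (a point): centre of the steel ratchet wheel, 82 mm across, y -43 to -57, on the outer side of the head (x 0, y -50, z 200). It sits on one level shaft (along y) with the lever and the pinion that moves the ram: lever, wheel and ram move together. When the pawl is freed the ram does not drop by itself
- pawl_bracket (a point): centre of the fixed bracket plate that carries the pawl on its outer face: x -100 to -48, y -31 to -41, z 183 to 279. Between it and the ram, above the head (z 230), is open air
- pawl_pivot (a point): pivot of the steel pawl, mid-width, at x -66, y -50, z 264; its pin runs along y and ends at y -66; boss radius 11 mm. The pawl's back-stop pin (radius 4) is 24 mm in front of it
- pawl_arm (a point): underside of the pawl's arm, 30 mm from the pivot, mid-width. The arm (82 long, 7 high, 14 wide: y -43 to -57) lies level from the pivot back over the wheel (+x); at its far end a nose hangs 26 mm down into the teeth. Below this point is a free gap of about 35 mm, open to the outer side (-y): a stick held along y enters there, lifts, and is then swept to the front (-x) to throw the pawl over
- pawl (a joint): pawl angle, rad: about 0 (-0.05 to 0.1) while it lies in the wheel; grows as the nose is lifted and swings up and over to the press's front. Free hinge, 70 g; about 1 N at the arm point lifts it (some 4 N after the lever was pushed hard against it). Let go below about 1.7 it falls back into the wheel; beyond that it falls over onto its back-stop at 2.8 and stays
- lever (a joint): lever angle, rad: grows as its front end goes down; the ram comes down 18 mm per rad. Starts within 0.2 of 0 (front end 35 degrees above level at 0) and meets the stack near 1.0. Stays where it is left; 3 to 5 N near the ball brings it down once the pawl is clear. With the pawl in, it stops within one tooth (0.31 rad)
- lever_ball (a point): centre of the black ball (radius 16 mm) on the front end of the lever. The lever is a straight round steel bar, 14 mm thick, from the ball to the shaft's hub (hub centre x 0, y 85, z 200; ball 172 mm from it); it swings in a plane of constant y, and is clear to be pressed down from above in front of the head
- press_plate (a point): centre of the lower face of the ram's round steel press plate (90 mm across, 12 mm thick), 15 to 21 mm above the stack at the start
- stick_mid (a point): centre of the beech stick, 180 mm long, square 12 x 12 mm section, about 18 g; its x along the length. It lies level in a small dark wooden rest on the bench, left or right of the press, its centre 36 mm above the bench. The only square stick lying loose
- rest: dark wooden rest of the stick, fixed to the bench; origin centre of underside, x along the stick. Base 120 x 34 x 8 mm with an upright block (12 mm thick, 34 wide) at x -48 and +48, notched for the stick: notch 15 mm wide, its floor 30 mm and its cheeks 39 mm above the bench. Between the blocks 84 mm of the stick are free to grip
- plate0_top (a point): centre of the top face of the lowest wooden plate; three alike, 120 mm across and 12 mm thick, loose in a stack on the press's bed (48 mm above the bench)
- plate1_top (a point): the same for the middle plate
- plate2_top (a point): the same for the uppermost plate, 84 mm above the bench: the press plate has to rest here
- strip: bystander: thin flat beech strip, 260 x 26 x 4 mm, lying on the bench on the other side of the press from the stick's rest; origin centre of underside, x along it
- glue: bystander: white glue bottle, 54 mm across, 149 mm tall; origin centre of underside
- bowl: bystander: small wooden bowl, 104 mm across, 50 mm tall; origin centre of underside
- tape_measure: bystander: yellow tape measure, 62 x 36 x 58 mm; origin centre of underside
- tape_roll: bystander: roll of yellow tape lying flat, 76 mm across, 24 mm tall; origin centre of underside
- dish: bystander: small wooden dish, 92 mm across, 13 mm tall; origin centre of underside
Mind the look-alikes: they are no part of the job. Leave any pink look-alike of the part that bears plate2_top alone.

How it is judged:
By the outcome, as a careful person would: the job done as asked, in the order asked, and still so for the second after the job is handed in, with the robot touching nothing.
It also fails if it takes over 69 s, if anything falls off the work surface, if the arm or the gripper's body presses on something with over 40 N, if the wrist force passes 120 N, or if a joint passes its speed limit or range.

## Working session

There is one attempt and no reset: what is moved stays moved. The work goes in short steps, Python scripts to look and compute and a tool call to move; the robot and the scene stay as the last step left them, time stands still between calls to the robot, and variables do not carry over. Pictures are saved under pics/ and viewed, at most 10 in all, crops included, and the job is handed in when it is done.

Besides the shell and the picture viewer there is one more tool, called as name(argument=value, ...) on one line, values as JSON. play_rows: Moves the arm, as the interface text tells. Shifts and turns lie within -1 to 1; 1 stands for 0.75 m of shift or 1.5 rad of turn. Its arguments: {"type":"object","properties":{"steps":{"type":"array","items":{"type":"object","properties":{"tx":{"type":"number","minimum":-1,"maximum":1},"ty":{"type":"number","minimum":-1,"maximum":1},"tz":{"type":"number","minimum":-1,"maximum":1},"ax":{"type":"number","minimum":-1,"maximum":1},"ay":{"type":"number","minimum":-1,"maximum":1},"az":{"type":"number","minimum":-1,"maximum":1},"gripper":{"type":"number"}}}}},"required":["steps"]}

```bash
mkdir -p pics; ls; cat > h.py <<'E'
import numpy as np, cv2
from workcell import robot
from scipy.spatial.transform import Rotation as R
def ray(p,uv):
    h=p["pixels"].shape[0]; f=h/2/np.tan(np.radians(p["fov_y"])/2)
    d=np.array([(uv[0]-p["cx"])/f,(uv[1]-p["cy"])/f]); u=d.copy()
    for _ in range(30): u=d/(1+p["k1"]*(u@u))
    M=np.array(p["rotation"]); M=M if M.shape==(3,3) else R.from_quat(np.roll(M,-1)).as_matrix()
    return np.array(p["position"]), M@np.array([u[0],-u[1],-1.])
def atz(p,uv,z):
    o,d=ray(p,uv); return o+d*(z-o[2])/d[2]
def tri(obs):
    A=np.zeros((3,3));b=np.zeros(3);L=[]
    for p,uv in obs:
        o,d=ray(p,uv); d=d/np.linalg.norm(d); P=np.eye(3)-np.outer(d,d); A+=P;b+=P@o; L.append((P,o))
    x=np.linalg.solve(A,b); return x,[round(1000*np.linalg.norm(P@(x-o)),1) for P,o in L]
def proj(p,X):
    h=p["pixels"].shape[0]; f=h/2/np.tan(np.radians(p["fov_y"])/2)
    M=np.array(p["rotation"]); M=M if M.shape==(3,3) else R.from_quat(np.roll(M,-1)).as_matrix()
    c=M.T@(np.array(X)-p["position"]); u=np.array([c[0],-c[1]])/-c[2]; u=u*(1+p["k1"]*(u@u))
    return u*f+[p["cx"],p["cy"]]
def save(p,n,crop=None,s=1):
    im=p["pixels"][:,:,::-1]
    if crop: im=im[crop[1]:crop[3],crop[0]:crop[2]]
    cv2.imwrite("pics/"+n,cv2.resize(im,None,fx=s,fy=s,interpolation=cv2.INTER_CUBIC))
E
python3 - <<'E'
from h import *
s=robot.read_camera("scene");t=robot.read_camera("top")
save(s,"s0.png");save(t,"t0.png")
for p in(s,t): print(p["fov_y"],p["position"],p["k1"])
for n in "press wheel pawl_bracket pawl_pivot pawl_arm lever_ball press_plate stick_mid rest plate2_top plate0_top strip glue bowl tape_measure tape_roll dish".split():
    a=robot.place_of(n,s);b=robot.place_of(n,t)
    f=lambda l:[(np.round(x["centre"]).astype(int).tolist(),round(x["score"],2)) for x in l[:3]]
    print(n,f(a),f(b), *( [np.round(v,3) if i==0 else v for i,v in enumerate(tri([(s,a[0]["centre"]),(t,b[0]["centre"])]))] if a and b else []))
E
```

```text
pics
51.14201633174029 [1.23070904 0.63029206 0.82456237] 0.008427940187932142
57.69430459960778 [ 0.33928215 -0.05641479  1.12941914] -0.0668753506812197
press [([298, 229], 0.73), ([292, 344], 0.56), ([289, 234], 0.4)] [([453, 188], 0.58)] [ 0.537 -0.246  0.24 ] [np.float64(118.2), np.float64(118.2)]
wheel [([272, 264], 0.56)] [([324, 185], 0.58)] [ 0.631 -0.083  0.191] [np.float64(1.0), np.float64(1.0)]
pawl_bracket [([302, 244], 0.93)] [([312, 210], 0.94), ([418, 259], 0.67)] [ 0.564 -0.055  0.228] [np.float64(0.3), np.float64(0.3)]
pawl_pivot [([295, 228], 0.68)] [([316, 200], 0.76), ([302, 200], 0.42), ([420, 259], 0.42)] [ 0.575 -0.064  0.269] [np.float64(0.6), np.float64(0.6)]
pawl_arm [([286, 235], 0.53)] [([322, 189], 0.87)] [ 0.598 -0.073  0.259] [np.float64(3.4), np.float64(3.4)]
lever_ball [] [([246, 226], 0.75), ([421, 261], 0.4), ([305, 204], 0.18)]
press_plate [([299, 302], 0.71), ([177, 279], 0.43)] [([304, 206], 0.8)] [ 0.605 -0.031  0.098] [np.float64(4.5), np.float64(4.5)]
stick_mid [([257, 254], 0.59)] [([421, 258], 0.87)] [ 0.483 -0.327  0.04 ] [np.float64(2.5),
[... 388 characters left out ...]
, 0.87)] [ 0.464  0.364 -0.002] [np.float64(5.8), np.float64(5.8)]
glue [([205, 311], 0.72)] [([395, 182], 0.64)] [ 0.7   -0.28  -0.014] [np.float64(1.2), np.float64(1.2)]
bowl [([391, 433], 0.63)] [([186, 187], 0.62)] [0.682 0.293 0.002] [np.float64(7.2), np.float64(7.2)]
tape_measure [([326, 277], 0.66), ([363, 233], 0.17)] [([346, 300], 0.58)] [ 0.385 -0.142 -0.002] [np.float64(2.5), np.float64(2.5)]
tape_roll [([406, 324], 0.59), ([271, 264], 0.49)] [([239, 297], 0.89), ([346, 298], 0.73)] [ 0.392  0.135 -0.001] [np.float64(0.2), np.float64(0.2)]
dish [([176, 278], 0.78), ([208, 310], 0.62)] [([450, 190], 0.7), ([419, 262], 0.65)] [ 0.679 -0.431  0.002] [np.float64(4.9), np.float64(4.9)]
```

View pics/s0.png

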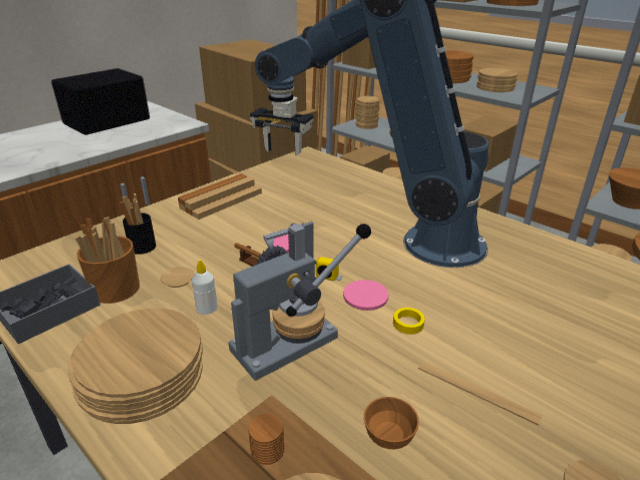

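View pics/t0.png

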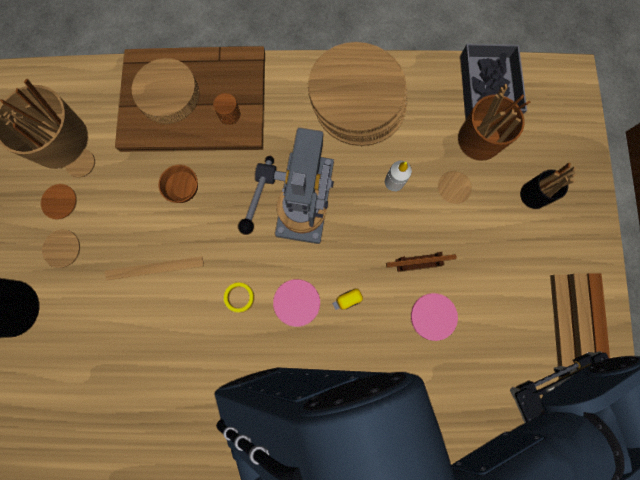

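The scene view shows the press at about (285,300), its pawl, wheel and bracket on the far side, and the lever ball at (363,231). The top view shows the stick in its dark rest at (421,261), on the press's pawl side. The other long pieces are the thin strip at (156,268), which is flat with no rest, and the slats at (580,320), which are a bundle. The pink discs at (296,303) and (434,316) are decoys. I'll fit the press and stick poses next.

```bash
cat > fit.py <<'E'
from h import *
from scipy.optimize import least_squares
PTS=dict(wheel=(0,-50,200),pawl_bracket=(-74,-36,231),pawl_pivot=(-66,-50,264),pawl_arm=(-36,-50,260.5))
def W(q,P):
    P=np.array(P)/1000.;c,s=np.cos(q[2]),np.sin(q[2]); return np.array([q[0]+c*P[0]-s*P[1],q[1]+s*P[0]+c*P[1],P[2]])
def fitpress(obs,x0=(.63,-.04,-.3)):  # obs: list of (pic, uv, presspt)
    f=lambda q: np.concatenate([(proj(p,W(q,P))-uv) for p,uv,P in obs])
    r=least_squares(f,x0,loss="soft_l1",f_scale=2); return r.x,r.fun.reshape(-1,2)
E
python3 - <<'E'
from fit import *
s=robot.read_camera("scene");t=robot.read_camera("top")
obs=[];nm=[]
for n,P in PTS.items():
    for p in(s,t):
        l=robot.place_of(n,p)
        if l: obs.append((p,l[0]["centre"],P));nm.append(n)
# lever ball seen at scene
q,r=fitpress(obs);print(q,np.degrees(q[2]));
for n,x in zip(nm,r):print(n,np.round(x,1))
l=robot.place_of("lever_ball",t)[0]["centre"]
m=robot.masks_of("lever_ball",s);print([(x["centre"],x["score"]) for x in m[:2]])
print("ball tri",tri([(s,(363,231)),(t,l)]),"pred",W(q,(-141,85,299)))
for tgt in("stick_mid","rest"):
    m=robot.masks_of(tgt,t)[0];k=m["pixels"].astype(np.uint8)
    (c,sz,a)=cv2.minAreaRect(np.argwhere(k)[:,::-1].astype(np.float32));b=cv2.boxPoints((c,sz,a))
    print(tgt,c,sz,a,[np.round(atz(t,v,.04),3) for v in b],atz(t,c,.04),m["score"])
w=robot.read_camera("wrist");print(w["position"],np.round(w["rotation"],2),w["fov_y"])
st=robot.get_state();print(st["tool_pos"],R.from_quat(np.roll(st["orientation"],-1)).as_matrix().round(3), robot.tip_extent)
save(t,"t1.png",(370,225,470,295),6)
E
```

```text
[ 0.64861826 -0.03585935 -0.28929192] -16.57520608786754
wheel [-3.4  1.8]
wheel [-0.6 -1.3]
pawl_bracket [ 1.6 -0.1]
pawl_bracket [-0.9  0.5]
pawl_pivot [0.5 2.3]
pawl_pivot [0.5 1. ]
pawl_arm [-2.2 -0.5]
pawl_arm [0.8 2.9]
[([309.6, 279.6], 0.7), ([408.1, 321.9], 0.18)]
ball tri (array([0.51305608, 0.07463093, 0.29218545]), [np.float64(1.6), np.float64(1.6)]) pred [0.53772562 0.08583216 0.299     ]
stick_mid (420.4874572753906, 260.3885192871094) (6.2986907958984375, 69.79846954345703) 83.55839538574219 [array([ 0.477, -0.238,  0.04 ]), array([ 0.496, -0.417,  0.04 ]), array([ 0.48 , -0.417,  0.04 ]), array([ 0.461, -0.24 ,  0.04 ])] [ 0.47838492 -0.32740943  0.04      ] 0.63
rest (420.673095703125, 261.8653869628906) (16.081523895263672, 47.26398849487305) 78.69007110595703 [array([ 0.483, -0.265,  0.04 ]), array([ 0.506, -0.385,  0.04 ]), array([ 0.466, -0.391,  0.04 ]), array([ 0.443, -0.272,  0.04 ])] [ 0.47461996 -0.3277033   0.04      ] 0.61
[ 0.27469498 -0.48196354  0.38486343] [ 0.82 -0.12  0.08 -0.56] 65.90366833946344
[ 0.20189424 -0.51158395  0.23263388] [[ 0.93   0.367 -0.   ]
 [ 0.367 -0.93   0.   ]
 [-0.    -0.    -1.   ]] 0.014
```

View pics/t1.png

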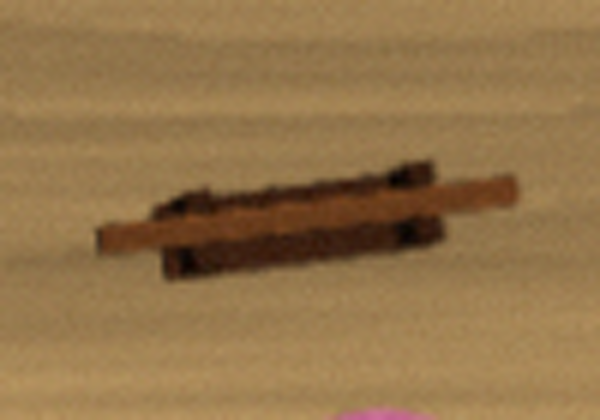

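The enlarged crop shows the square stick lying in its dark notched rest, with ends at about (387,265) and (456,257) in the top view, so this is the right one. Next I hover above it.

play_rows(steps=[{"tx": 0.22,"ty": -0.056,"tz": 0.0,"az": -0.43,"gripper": -0.1},{"tx": 0.438,"ty": -0.112,"tz": 0.067,"az": -0.868,"gripper": -0.1},{"tx": 0.438,"ty": -0.112,"tz": 0.067,"az": -0.868,"gripper": -0.1},{"tx": 0.438,"ty": -0.112,"tz": 0.067,"az": -0.868,"gripper": -0.1},{"tx": 0.438,"ty": -0.112,"tz": 0.067,"az": -0.868,"gripper": -0.1},{"tx": 0.438,"ty": -0.112,"tz": 0.067,"az": -0.868,"gripper": -0.1},{"tx": 0.438,"ty": -0.112,"tz": 0.067,"az": -0.868,"gripper": -0.1},{"tx": 0.438,"ty": -0.112,"tz": 0.067,"az": -0.868,"gripper": -0.1},{"tx": 0.438,"ty": -0.112,"tz": 0.067,"az": -0.868,"gripper": -0.1},{"tx": 0.438,"ty": -0.112,"tz": 0.067,"az": -0.868,"gripper": -0.1}])

```text
schema error: expected keys tx, ty, tz, ax, ay, az, gripper
```

```bash
cat >> h.py <<'E'
def pose():
    st=robot.get_state(); return np.array(st["tool_pos"]),R.from_quat(np.roll(st["orientation"],-1)),st
def goto(pos,yaw):  # numbers for a row: tool down, tool x at yaw (deg)
    p,r,st=pose(); c,s=np.cos(np.radians(yaw)),np.sin(np.radians(yaw))
    T=R.from_matrix(np.array([[c,s,0],[s,-c,0],[0,0,-1]]))
    d=r.inv().apply(np.array(pos)-p)/.75; a=(r.inv()*T).as_rotvec()/1.5
    print("t",round(st["t"],2),"pos",p.round(4),"F",np.round(st["wrist_force"],1),"row t",d.round(4),"a",a.round(4))
E
python3 - <<'E'
from h import *
w=robot.read_camera("wrist");save(w,"w1.png")
for tgt in("stick_mid","rest"):
    for m in robot.masks_of(tgt,w)[:1]:
        k=m["pixels"].astype(np.uint8);(c,sz,a)=cv2.minAreaRect(np.argwhere(k)[:,::-1].astype(np.float32))
        print(tgt,m["score"],c,sz,[atz(w,v,.042)[:2].round(4) for v in cv2.boxPoints((c,sz,a))],atz(w,c,.042))
    print([ (x["centre"],x["score"],atz(w,x["centre"],.036).round(4)) for x in robot.place_of(tgt,w)[:1]])
goto((.477,-.313,.1),96.1)
E
```

```text
[]
[]
t 2.8 pos [ 0.2019 -0.5116  0.2326] F [0.6 0.2 0.3] row t [ 0.4384 -0.1117  0.1768] a [ 0.      0.     -0.8676]
```

View pics/w1.png

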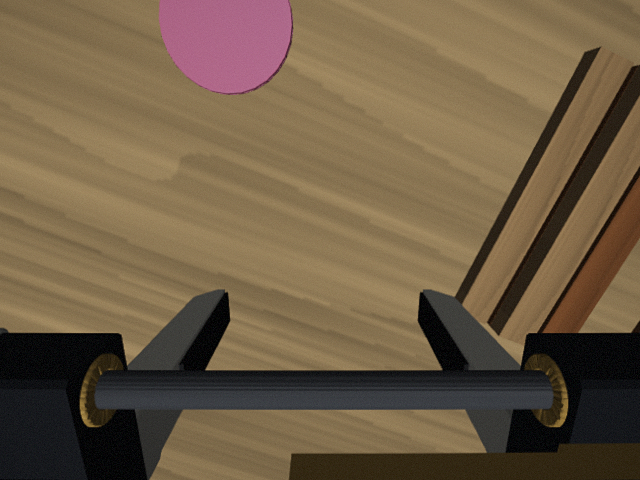

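The wrist view shows only the pink decoy at (225,30), the slats and the fingers. The move was refused because every key is required, so I resend it.

play_rows(steps=[{"tx": 0.22,"ty": -0.056,"tz": 0,"ax": 0,"ay": 0,"az": -0.43,"gripper": -0.1},{"tx": 0.438,"ty": -0.112,"tz": 0.067,"ax": 0,"ay": 0,"az": -0.868,"gripper": -0.1},{"tx": 0.438,"ty": -0.112,"tz": 0.067,"ax": 0,"ay": 0,"az": -0.868,"gripper": -0.1},{"tx": 0.438,"ty": -0.112,"tz": 0.067,"ax": 0,"ay": 0,"az": -0.868,"gripper": -0.1},{"tx": 0.438,"ty": -0.112,"tz": 0.067,"ax": 0,"ay": 0,"az": -0.868,"gripper": -0.1},{"tx": 0.438,"ty": -0.112,"tz": 0.067,"ax": 0,"ay": 0,"az": -0.868,"gripper": -0.1},{"tx": 0.438,"ty": -0.112,"tz": 0.067,"ax": 0,"ay": 0,"az": -0.868,"gripper": -0.1},{"tx": 0.438,"ty": -0.112,"tz": 0.067,"ax": 0,"ay": 0,"az": -0.868,"gripper": -0.1},{"tx": 0.438,"ty": -0.112,"tz": 0.067,"ax": 0,"ay": 0,"az": -0.868,"gripper": -0.1},{"tx": 0.438,"ty": -0.112,"tz": 0.067,"ax": 0,"ay": 0,"az": -0.868,"gripper": -0.1}])

```text
t: 3.63
tool_pos: [0.4786, -0.3106, 0.1816]
orientation: [-0.0, 0.684, 0.73, 0.0]
wrist_force: [-0.3, 0.1, -0.1]
finger_gap: 0.0421
gripper_force: 0.0
```

```bash
python3 - <<'E'
from h import *
w=robot.read_camera("wrist");save(w,"w2.png")
for tgt in("stick_mid","rest"):
    for m in robot.masks_of(tgt,w)[:1]:
        k=m["pixels"].astype(np.uint8);(c,sz,a)=cv2.minAreaRect(np.argwhere(k)[:,::-1].astype(np.float32))
        print(tgt,m["score"],c,sz,[atz(w,v,.042)[:2].round(4) for v in cv2.boxPoints((c,sz,a))],atz(w,c,.042))
    print([ (x["centre"],x["score"],atz(w,x["centre"],.036).round(4)) for x in robot.place_of(tgt,w)[:1]])
goto((.477,-.313,.1),96.1)
E
```

```text
stick_mid 0.89 (319.9991149902344, 252.3714599609375) (207.29176330566406, 15.893281936645508) [array([ 0.4605, -0.2396]), array([ 0.4725, -0.2382]), array([ 0.4938, -0.4171]), array([ 0.4796, -0.4189])] [ 0.47573752 -0.32104074  0.042     ]
[([322.2, 259.5], 0.86, array([ 0.4781, -0.3291,  0.036 ]))]
rest 0.6 (319.2518615722656, 253.0373992919922) (135.43081665039062, 42.1473503112793) [array([ 0.4526, -0.2684]), array([ 0.4854, -0.2646]), array([ 0.5002, -0.3809]), array([ 0.4637, -0.3854])] [ 0.47515842 -0.32165509  0.042     ]
[([323.0, 249.8], 0.78, array([ 0.4782, -0.3205,  0.036 ]))]
t 3.88 pos [ 0.4763 -0.3133  0.1825] F [ 0.3 -0.  -0.3] row t [0.0003 0.0009 0.11  ] a [ 0.0001  0.0001 -0.0376]
```

View pics/w2.png

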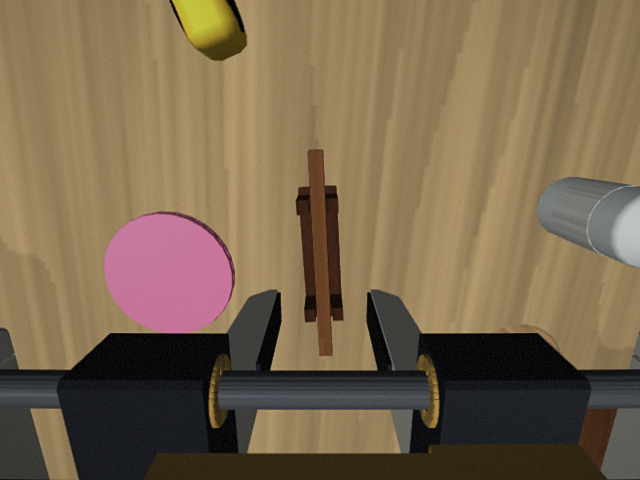

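The wrist view shows the stick from (317,150) to (326,355), between the open fingers and in its rest. I go down and grip.

play_rows(steps=[{"tx": 0,"ty": -0.001,"tz": 0.05,"ax": 0,"ay": 0,"az": -0.041,"gripper": -0.1},{"tx": 0,"ty": -0.001,"tz": 0.1,"ax": 0,"ay": 0,"az": -0.041,"gripper": -0.1},{"tx": 0,"ty": -0.001,"tz": 0.15,"ax": 0,"ay": 0,"az": -0.041,"gripper": -0.1},{"tx": 0,"ty": -0.001,"tz": 0.185,"ax": 0,"ay": 0,"az": -0.041,"gripper": -0.1},{"tx": 0,"ty": -0.001,"tz": 0.202,"ax": 0,"ay": 0,"az": -0.041,"gripper": -0.1},{"tx": 0,"ty": -0.001,"tz": 0.202,"ax": 0,"ay": 0,"az": -0.041,"gripper": -0.1},{"tx": 0,"ty": -0.001,"tz": 0.202,"ax": 0,"ay": 0,"az": -0.041,"gripper": -1},{"tx": 0,"ty": -0.001,"tz": 0.202,"ax": 0,"ay": 0,"az": -0.041,"gripper": -1},{"tx": 0,"ty": -0.001,"tz": 0.202,"ax": 0,"ay": 0,"az": -0.041,"gripper": -1},{"tx": 0,"ty": -0.001,"tz": 0.202,"ax": 0,"ay": 0,"az": -0.041,"gripper": -1}])

```text
t: 4.72
tool_pos: [0.4765, -0.3135, 0.0324]
orientation: [0.001, 0.665, 0.747, 0.0]
wrist_force: [0.2, -0.2, -0.1]
finger_gap: 0.0199
gripper_force: 0.0
```

play_rows(steps=[{"tx": 0,"ty": 0,"tz": 0,"ax": 0,"ay": 0,"az": 0,"gripper": -1},{"tx": 0,"ty": 0,"tz": 0,"ax": 0,"ay": 0,"az": 0,"gripper": -1}])

```text
t: 4.88
tool_pos: [0.4763, -0.3132, 0.0318]
orientation: [0.001, 0.665, 0.747, 0.0]
wrist_force: [-1.1, 1.1, 6.5]
finger_gap: 0.0116
gripper_force: 30.0
```

play_rows(steps=[{"tx": 0,"ty": 0,"tz": -0.04,"ax": 0,"ay": 0,"az": 0,"gripper": -1},{"tx": 0,"ty": 0,"tz": -0.09,"ax": 0,"ay": 0,"az": 0,"gripper": -1},{"tx": 0,"ty": 0,"tz": -0.14,"ax": 0,"ay": 0,"az": 0,"gripper": -1},{"tx": 0,"ty": 0,"tz": -0.19,"ax": 0,"ay": 0,"az": 0,"gripper": -1},{"tx": 0,"ty": 0,"tz": -0.24,"ax": 0,"ay": 0,"az": 0,"gripper": -1},{"tx": 0,"ty": 0,"tz": -0.28,"ax": 0,"ay": 0,"az": 0,"gripper": -1},{"tx": 0,"ty": 0,"tz": -0.28,"ax": 0,"ay": 0,"az": 0,"gripper": -1}])

```text
t: 5.47
tool_pos: [0.4777, -0.3142, 0.2475]
orientation: [0.005, 0.665, 0.747, 0.0]
wrist_force: [0.1, -0.8, -0.4]
finger_gap: 0.0118
gripper_force: 30.0
```

```bash
python3 - <<'E'
from fit import *
q=[.64862,-.03586,-.28929]
print(W(q,(-36,-190,245)))
goto(W(q,(-36,-190,245)),90-16.57)
E
```

```text
[ 0.55991428 -0.20769508  0.245     ]
t 5.47 pos [ 0.4777 -0.3142  0.2475] F [ 0.1 -0.8 -0.4] row t [0.1283 0.1254 0.0034] a [0.0055 0.0036 0.2705]
```

play_rows(steps=[{"tx": 0.03,"ty": 0.04,"tz": 0,"ax": 0,"ay": 0,"az": 0.07,"gripper": -1},{"tx": 0.06,"ty": 0.08,"tz": 0,"ax": 0,"ay": 0,"az": 0.14,"gripper": -1},{"tx": 0.1,"ty": 0.11,"tz": 0,"ax": 0,"ay": 0,"az": 0.2,"gripper": -1},{"tx": 0.128,"ty": 0.125,"tz": 0.003,"ax": 0,"ay": 0,"az": 0.27,"gripper": -1},{"tx": 0.128,"ty": 0.125,"tz": 0.003,"ax": 0,"ay": 0,"az": 0.27,"gripper": -1},{"tx": 0.128,"ty": 0.125,"tz": 0.003,"ax": 0,"ay": 0,"az": 0.27,"gripper": -1},{"tx": 0.128,"ty": 0.125,"tz": 0.003,"ax": 0,"ay": 0,"az": 0.27,"gripper": -1}])

```text
t: 6.05
tool_pos: [0.5575, -0.2072, 0.2384]
orientation: [-0.0, 0.801, 0.599, -0.0]
wrist_force: [-0.5, -0.6, -0.4]
finger_gap: 0.0119
gripper_force: 30.0
```

```bash
python3 - <<'E'
from fit import *
w=robot.read_camera("wrist");t=robot.read_camera("top");s=robot.read_camera("scene");save(w,"w3.png")
q0=[.64862,-.03586,-.28929]
obs=[];nm=[]
for n,P in PTS.items():
    for c,p in(("w",w),("t",t),("s",s)):
        l=robot.place_of(n,p)
        if l and np.linalg.norm(proj(p,W(q0,P))-l[0]["centre"])<(60 if c=="w" else 8): obs.append((p,l[0]["centre"],P));nm.append(n+c)
q,r=fitpress(obs);print(q,np.degrees(q[2]));
for n,o,x in zip(nm,obs,r):print(n,np.round(o[1]),np.round(x,1))
for n,P in PTS.items(): print(n,"expected px",proj(w,W(q,P)).round())
print([(x["centre"],x["score"]) for x in robot.place_of("stick_mid",w)[:2]])
goto(W(q,(-36,-190,245)),90+np.degrees(q[2]))
E
```

```text
[ 0.64273049 -0.03453154 -0.21330903] -12.221707190718659
wheelt [325. 182.] [-0.2  1.2]
wheels [272. 260.] [-0.5  1.7]
pawl_brackett [312. 210.] [-0.1  0.1]
pawl_pivott [320. 204.] [-0.1 -0.1]
pawl_pivots [296. 227.] [-0.4  1.1]
pawl_armt [322. 188.] [-0.1  2.4]
pawl_arms [286. 233.] [-1.9  0.3]
wheel expected px [407.  -1.]
pawl_bracket expected px [221. -58.]
pawl_pivot expected px [225. -61.]
pawl_arm expected px [329. -64.]
[([321.2, 355.6], 0.92)]
t 6.85 pos [ 0.5578 -0.2067  0.2386] F [-0.2 -0.7 -0.3] row t [-0.004   0.0144 -0.0085] a [-0.     -0.     -0.0501]
```

View pics/w3.png

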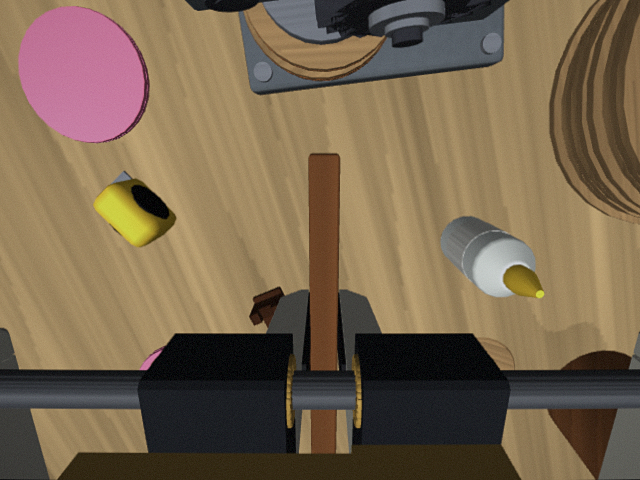

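The wrist view shows the stick held level, tip at (324,155). The press base's outer edge runs from (256,93) to (503,62), and the wheel hub is at (405,35). I rise and back off so the wrist camera sees the pawl itself, and use the base edge for the yaw.

play_rows(steps=[{"tx": -0.02,"ty": 0,"tz": -0.05,"ax": 0,"ay": 0,"az": 0,"gripper": -1},{"tx": -0.04,"ty": 0,"tz": -0.1,"ax": 0,"ay": 0,"az": 0,"gripper": -1},{"tx": -0.06,"ty": 0,"tz": -0.15,"ax": 0,"ay": 0,"az": 0,"gripper": -1},{"tx": -0.08,"ty": 0,"tz": -0.2,"ax": 0,"ay": 0,"az": 0,"gripper": -1},{"tx": -0.09,"ty": 0,"tz": -0.24,"ax": 0,"ay": 0,"az": 0,"gripper": -1},{"tx": -0.09,"ty": 0,"tz": -0.24,"ax": 0,"ay": 0,"az": 0,"gripper": -1},{"tx": -0.09,"ty": 0,"tz": -0.24,"ax": 0,"ay": 0,"az": 0,"gripper": -1}])

```text
t: 7.43
tool_pos: [0.5388, -0.2719, 0.4199]
orientation: [0.001, 0.802, 0.598, 0.001]
wrist_force: [0.8, 0.5, -1.3]
finger_gap: 0.0112
gripper_force: 30.0
```

```bash
python3 - <<'E'
from fit import *
w=robot.read_camera("wrist");save(w,"w4.png",(120,0,520,300),2)
t=robot.read_camera("top");s=robot.read_camera("scene")
q0=[.64273,-.03453,-.2133]
obs=[];nm=[]
for n,P in PTS.items():
    for c,p in(("w",w),("t",t),("s",s)):
        l=robot.place_of(n,p)
        if c=="w":print(n,[(np.round(x["centre"]),round(x["score"],2)) for x in l[:2]],"exp",proj(w,W(q0,P)).round())
        if l and np.linalg.norm(proj(p,W(q0,P))-l[0]["centre"])<(40 if c=="w" else 8): obs.append((p,l[0]["centre"],P));nm.append(n+c)
q,r=fitpress(obs);print(q,np.degrees(q[2]));
for n,o,x in zip(nm,obs,r):print(n,np.round(o[1]),np.round(x,1))
for n,P in dict(cornerF=(-105,-60,20),cornerB=(125,-60,20)).items(): print(n,proj(w,W(q,P)).round())
goto(W(q,(-36,-190,245)),90+np.degrees(q[2]))
E
```

```text
wheel [] exp [365. -14.]
pawl_bracket [(array([199., 141.]), 0.47)] exp [274. -42.]
pawl_pivot [] exp [282. -41.]
pawl_arm [] exp [324. -43.]
[ 0.6469246  -0.03466423 -0.24014732] -13.759428126954635
wheelt [326. 182.] [-1.   0.3]
wheels [271. 262.] [-0.9  0. ]
pawl_brackett [312. 208.] [-1.   0.8]
pawl_brackets [302. 244.] [-0.7 -1. ]
pawl_pivott [318. 203.] [ 0.2 -0.3]
pawl_pivots [293. 228.] [2.  0.4]
pawl_armt [321. 188.] [1. 1.]
pawl_arms [286. 232.] [-2.7  2.3]
cornerF [275.  51.]
cornerB [446.  42.]
t 8.18 pos [ 0.5386 -0.2714  0.4186] F [-0.6  0.1 -0.7] row t [0.0883 0.0129 0.2315] a [-0.      0.     -0.0322]
```

View pics/w4.png

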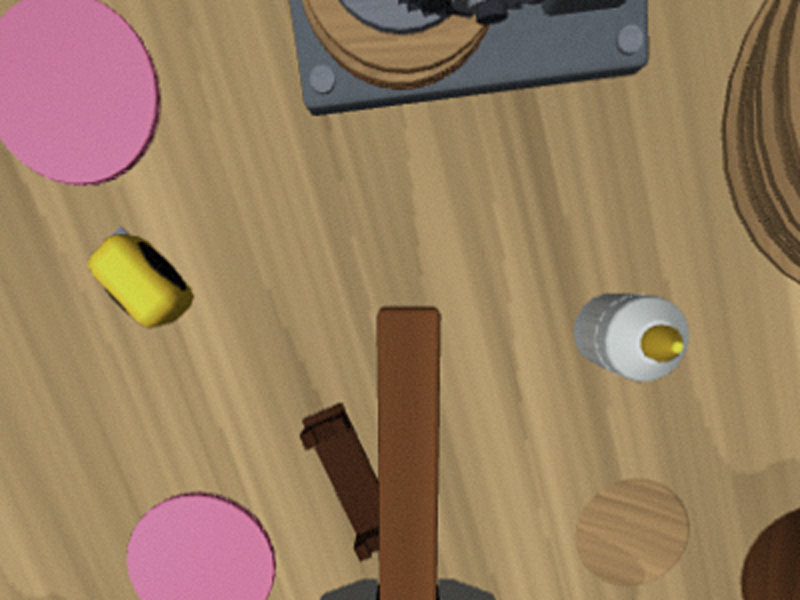

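The crop shows the base corners at full-picture (276,54) and (444,34), which puts the yaw near -9.5°. The ball position agrees, since it then gives y = 85. I refit using these.

```bash
cat > fit2.py <<'E'
from fit import *
w=robot.read_camera("wrist");t=robot.read_camera("top");s=robot.read_camera("scene")
obs=[]
for n,P in PTS.items():
    for p in (t,s):
        l=robot.place_of(n,p)
        if l and np.linalg.norm(proj(p,W([.645,-.035,-.19],P))-l[0]["centre"])<14: obs.append((p,l[0]["centre"],P,1.))
ball=[(s,(363,231)),(t,robot.place_of("lever_ball",t)[0]["centre"])]
def res(v):
    q=v[:3];o=[(proj(p,W(q,P))-uv)*k for p,uv,P,k in obs]
    for uv,x in(((276.5,54),-105),((444.5,34.5),125)): o.append(proj(w,W(q,(x,-60,v[3]*1000)))-uv)
    B=(-172*np.cos(v[4]),85,200+172*np.sin(v[4]))
    return np.concatenate(o+[proj(p,W(q,B))-uv for p,uv in ball])
r=least_squares(res,[.645,-.035,-.2,.02,.6],loss="soft_l1",f_scale=1.5)
print(r.x,np.degrees(r.x[[2,4]]));print(r.fun.reshape(-1,2).round(1).tolist())
q=r.x
goto(W(q,(-36,-190,238)),90+np.degrees(q[2]))
E
python3 fit2.py
```

```text
[ 0.64354937 -0.02985363 -0.17482746  0.01074836  0.57423988] [-10.01687542  32.90152168]
[[-0.1, 0.5], [-1.4, -0.8], [1.8, 0.0], [0.0, 3.7], [-0.3, 4.2], [-2.1, 0.9], [-1.7, 0.9], [-0.1, 0.9], [0.1, -0.4], [-0.0, 0.7], [-0.7, -0.5]]
t 8.78 pos [ 0.5386 -0.2714  0.4187] F [ 0.6  0.3 -0.3] row t [0.0914 0.0235 0.2409] a [ 0.      0.     -0.0757]
```

```bash
python3 - <<'E'
from fit import *
q=[.64355,-.02985,-.1748]
goto(W(q,(-30,-150,241)),80)
E
```

```text
t 8.78 pos [ 0.5386 -0.2714  0.4187] F [ 0.6  0.3 -0.3] row t [0.1453 0.0254 0.2369] a [ 0.      0.     -0.0759]
```

play_rows(steps=[{"tx": 0.02,"ty": 0.01,"tz": 0.05,"ax": 0,"ay": 0,"az": -0.04,"gripper": -1},{"tx": 0.04,"ty": 0.02,"tz": 0.1,"ax": 0,"ay": 0,"az": -0.076,"gripper": -1},{"tx": 0.06,"ty": 0.025,"tz": 0.15,"ax": 0,"ay": 0,"az": -0.076,"gripper": -1},{"tx": 0.08,"ty": 0.025,"tz": 0.2,"ax": 0,"ay": 0,"az": -0.076,"gripper": -1},{"tx": 0.1,"ty": 0.025,"tz": 0.237,"ax": 0,"ay": 0,"az": -0.076,"gripper": -1},{"tx": 0.125,"ty": 0.025,"tz": 0.237,"ax": 0,"ay": 0,"az": -0.076,"gripper": -1},{"tx": 0.145,"ty": 0.025,"tz": 0.237,"ax": 0,"ay": 0,"az": -0.076,"gripper": -1},{"tx": 0.145,"ty": 0.025,"tz": 0.237,"ax": 0,"ay": 0,"az": -0.076,"gripper": -1},{"tx": 0.145,"ty": 0.025,"tz": 0.237,"ax": 0,"ay": 0,"az": -0.076,"gripper": -1}])

```text
t: 9.53
tool_pos: [0.5882, -0.1723, 0.242]
orientation: [0.001, 0.766, 0.643, 0.0]
wrist_force: [0.1, -0.6, 0.1]
finger_gap: 0.0119
gripper_force: 30.0
```

```bash
python3 - <<'E'
from fit import *
q=[.64355,-.02985,-.1748]
t=robot.read_camera("top");s=robot.read_camera("scene")
goto(W(q,(-30,-150,241)),80)
L=[]
for p,n,(a,b,c,d) in((t,"t",(270,120,390,280)),(s,"s",(230,190,370,310))):
    im=p["pixels"][:,:,::-1].copy()
    im=cv2.resize(im[b:d,a:c],None,fx=4,fy=4,interpolation=cv2.INTER_CUBIC)
    for P in [(-66,-50,275),(16,-57,267),(-36,-57,267),(-48,-41,279),(-100,-41,279),(-30,-75,251),(-33,0,305)]:
        u=(proj(p,W(q,P))-[a,b]+.5)*4; cv2.circle(im,tuple(int(v) for v in u),3,(0,0,255),1)
    L.append(im[:480])
h=min(i.shape[0] for i in L);im=np.hstack([i[:h] for i in L]);cv2.imwrite("pics/e1.png",cv2.resize(im,None,fx=.76,fy=.76) if im.shape[1]>800 else im)
print(im.shape)
E
```

```text
t 9.63 pos [ 0.5878 -0.1732  0.2419] F [ 0.3 -0.4 -0.1] row t [ 0.0011 -0.0001  0.0012] a [ 0.0012  0.0004 -0.0001]
(480, 1040, 3)
```

View pics/e1.png

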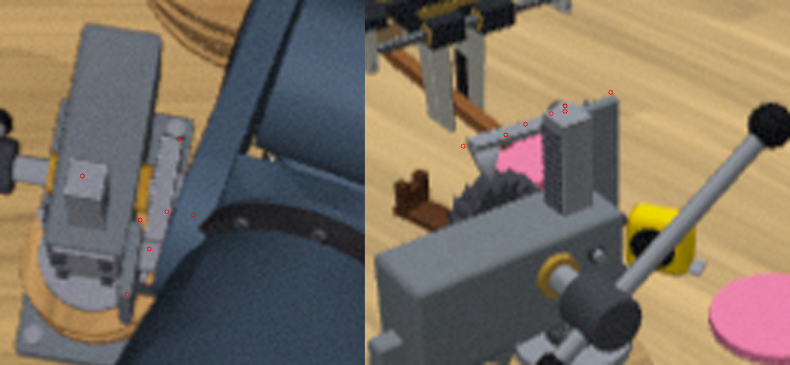

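The overlays match: the pawl's top edge runs along (470,147) to (545,113) and lies on the predicted points, with the stick tip just outside the pawl. I insert the stick under the arm.

play_rows(steps=[{"tx": 0.015,"ty": 0,"tz": 0,"ax": 0,"ay": 0,"az": 0,"gripper": -1},{"tx": 0.03,"ty": 0,"tz": 0,"ax": 0,"ay": 0,"az": 0,"gripper": -1},{"tx": 0.045,"ty": 0,"tz": 0,"ax": 0,"ay": 0,"az": 0,"gripper": -1},{"tx": 0.057,"ty": 0,"tz": 0,"ax": 0,"ay": 0,"az": 0,"gripper": -1},{"tx": 0.057,"ty": 0,"tz": 0,"ax": 0,"ay": 0,"az": 0,"gripper": -1},{"tx": 0.057,"ty": 0,"tz": 0,"ax": 0,"ay": 0,"az": 0,"gripper": -1}])

```text
t: 10.13
tool_pos: [0.5951, -0.1297, 0.241]
orientation: [0.0, 0.766, 0.643, -0.0]
wrist_force: [-0.1, -0.4, -0.3]
finger_gap: 0.0115
gripper_force: 30.0
```

```bash
python3 - <<'E'
from fit import *
q=[.64355,-.02985,-.1748]
s=robot.read_camera("scene");save(s,"s5.png",(230,170,350,270),5)
goto(W(q,(-30,-107,241)),80)
E
```

```text
t 10.18 pos [ 0.595  -0.1302  0.2409] F [ 0.5  1.1 -0.2] row t [ 0.0003  0.0005 -0.0001] a [0.     0.0001 0.0004]
```

View pics/s5.png

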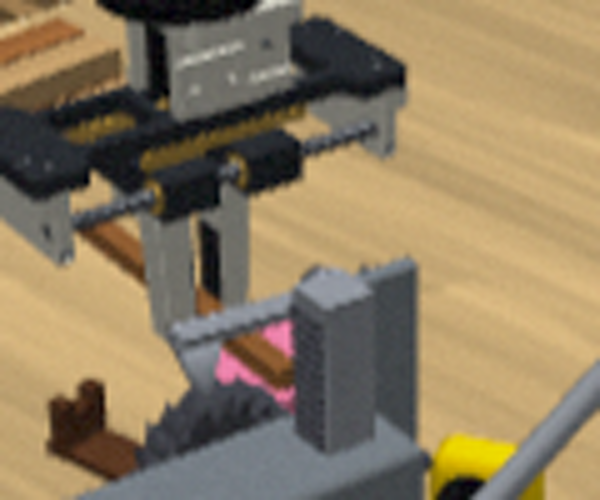

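The stick passes under the pawl arm at crop (260,355), above the wheel and clear of the ram. Now I lift and sweep.

play_rows(steps=[{"tx": 0,"ty": 0,"tz": -0.006,"ax": 0,"ay": 0,"az": 0,"gripper": -1},{"tx": 0,"ty": 0,"tz": -0.012,"ax": 0,"ay": 0,"az": 0,"gripper": -1},{"tx": 0,"ty": 0.002,"tz": -0.019,"ax": 0,"ay": 0,"az": 0,"gripper": -1},{"tx": 0,"ty": 0.003,"tz": -0.025,"ax": 0,"ay": 0,"az": 0,"gripper": -1},{"tx": 0,"ty": 0.002,"tz": -0.034,"ax": 0,"ay": 0,"az": 0,"gripper": -1},{"tx": 0,"ty": 0,"tz": -0.042,"ax": 0,"ay": 0,"az": 0,"gripper": -1},{"tx": 0,"ty": -0.004,"tz": -0.05,"ax": 0,"ay": 0,"az": 0,"gripper": -1},{"tx": 0,"ty": -0.009,"tz": -0.057,"ax": 0,"ay": 0,"az": 0,"gripper": -1},{"tx": 0,"ty": -0.016,"tz": -0.064,"ax": 0,"ay": 0,"az": 0,"gripper": -1},{"tx": 0,"ty": -0.023,"tz": -0.069,"ax": 0,"ay": 0,"az": 0,"gripper": -1}])

```text
t: 11.02
tool_pos: [0.5775, -0.1273, 0.2935]
orientation: [0.0, 0.766, 0.643, 0.0]
wrist_force: [0.7, 0.2, 0.2]
finger_gap: 0.0117
gripper_force: 30.0
```

play_rows(steps=[{"tx": 0,"ty": -0.006,"tz": -0.002,"ax": 0,"ay": 0,"az": 0,"gripper": -1},{"tx": 0,"ty": -0.012,"tz": -0.004,"ax": 0,"ay": 0,"az": 0,"gripper": -1},{"tx": 0,"ty": -0.018,"tz": -0.005,"ax": 0,"ay": 0,"az": 0,"gripper": -1},{"tx": 0,"ty": -0.025,"tz": -0.006,"ax": 0,"ay": 0,"az": 0,"gripper": -1},{"tx": 0,"ty": -0.032,"tz": -0.005,"ax": 0,"ay": 0,"az": 0,"gripper": -1},{"tx": 0,"ty": -0.038,"tz": -0.004,"ax": 0,"ay": 0,"az": 0,"gripper": -1},{"tx": 0,"ty": -0.046,"tz": -0.002,"ax": 0,"ay": 0,"az": 0,"gripper": -1},{"tx": 0,"ty": -0.046,"tz": -0.002,"ax": 0,"ay": 0,"az": 0,"gripper": -1},{"tx": 0,"ty": -0.046,"tz": -0.002,"ax": 0,"ay": 0,"az": 0,"gripper": -1}])

```text
t: 11.77
tool_pos: [0.5438, -0.1214, 0.2941]
orientation: [-0.0, 0.766, 0.643, -0.0]
wrist_force: [-0.4, 0.5, 0.5]
finger_gap: 0.0117
gripper_force: 30.0
```

```bash
python3 - <<'E'
from fit import *
q=[.64355,-.02985,-.1748]
s=robot.read_camera("scene");save(s,"s6.png",(230,170,350,270),5)
goto(W(q,(-82,-107,294)),80)
E
```

```text
t 11.82 pos [ 0.544  -0.1214  0.2941] F [0.3 0.7 0.1] row t [0.0006 0.0001 0.0002] a [ 0. -0.  0.]
```

View pics/s6.png

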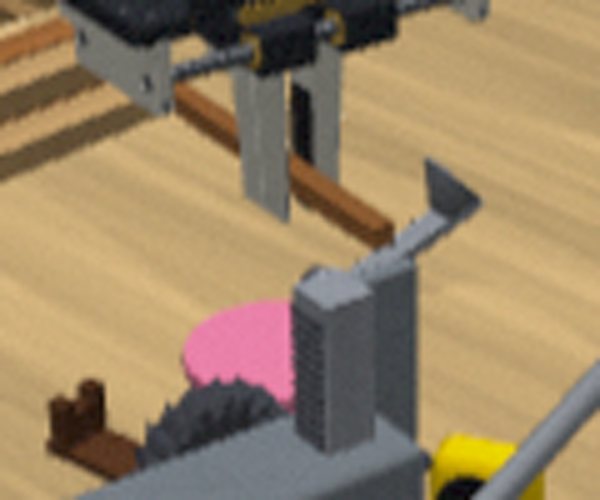

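The pawl is thrown over to the front, with its nose at crop (450,190), and the stick is free of it. I withdraw upward and return the stick to the rest.

play_rows(steps=[{"tx": 0,"ty": 0,"tz": -0.04,"ax": 0,"ay": 0,"az": 0,"gripper": -1},{"tx": -0.03,"ty": 0,"tz": -0.06,"ax": 0,"ay": 0,"az": 0,"gripper": -1},{"tx": -0.08,"ty": 0,"tz": -0.06,"ax": 0,"ay": 0,"az": 0,"gripper": -1},{"tx": -0.13,"ty": 0,"tz": -0.06,"ax": 0,"ay": 0,"az": 0,"gripper": -1},{"tx": -0.18,"ty": 0,"tz": -0.03,"ax": 0,"ay": 0,"az": 0,"gripper": -1},{"tx": -0.22,"ty": 0,"tz": 0,"ax": 0,"ay": 0,"az": 0,"gripper": -1},{"tx": -0.22,"ty": 0,"tz": 0,"ax": 0,"ay": 0,"az": 0,"gripper": -1},{"tx": -0.22,"ty": 0,"tz": 0,"ax": 0,"ay": 0,"az": 0,"gripper": -1}])

```text
t: 12.48
tool_pos: [0.5147, -0.2849, 0.2928]
orientation: [-0.001, 0.767, 0.642, -0.0]
wrist_force: [0.8, 0.1, -0.5]
finger_gap: 0.012
gripper_force: 30.0
```

```bash
python3 - <<'E'
from h import *
goto((.4763,-.3132,.15),96.6)
E
```

```text
t 12.48 pos [ 0.5147 -0.2849  0.2928] F [ 0.8  0.1 -0.5] row t [-0.0463 -0.0434  0.1904] a [-0.0014 -0.001  -0.1947]
```

play_rows(steps=[{"tx": -0.02,"ty": -0.02,"tz": 0.04,"ax": 0,"ay": 0,"az": -0.08,"gripper": -1},{"tx": -0.046,"ty": -0.043,"tz": 0.08,"ax": 0,"ay": 0,"az": -0.15,"gripper": -1},{"tx": -0.046,"ty": -0.043,"tz": 0.12,"ax": 0,"ay": 0,"az": -0.195,"gripper": -1},{"tx": -0.046,"ty": -0.043,"tz": 0.16,"ax": 0,"ay": 0,"az": -0.195,"gripper": -1},{"tx": -0.046,"ty": -0.043,"tz": 0.19,"ax": 0,"ay": 0,"az": -0.195,"gripper": -1},{"tx": -0.046,"ty": -0.043,"tz": 0.19,"ax": 0,"ay": 0,"az": -0.195,"gripper": -1},{"tx": -0.046,"ty": -0.043,"tz": 0.19,"ax": 0,"ay": 0,"az": -0.195,"gripper": -1}])

```text
t: 13.07
tool_pos: [0.4783, -0.3116, 0.1523]
orientation: [-0.0, 0.664, 0.748, 0.0]
wrist_force: [0.5, -0.4, 0.4]
finger_gap: 0.0116
gripper_force: 30.0
```

```bash
python3 - <<'E'
from h import *
w=robot.read_camera("wrist")
for x in robot.masks_of("stick_mid",w)[:1]:
    k=x["pixels"].astype(np.uint8);v=np.argwhere(k)[:,::-1]
    # tip in view: topmost rows
    tip=v[v[:,1]<v[:,1].min()+8].mean(0);print("tip px",tip,v[:,1].min(),"tip world at stick z",atz(w,tip,.15+.004+.006))
goto((.4763,-.3132,.06),96.6)
E
```

```text
tip px [323.476 156.636] 153 tip world at stick z [ 0.46897376 -0.23902019  0.16      ]
t 13.17 pos [ 0.4789 -0.3124  0.1538] F [-0.2  0.  -0.3] row t [-0.0004 -0.0038  0.1251] a [0.0015 0.0014 0.0024]
```

play_rows(steps=[{"tx": 0,"ty": -0.003,"tz": 0.04,"ax": 0,"ay": 0,"az": 0.002,"gripper": -1},{"tx": 0,"ty": -0.003,"tz": 0.08,"ax": 0,"ay": 0,"az": 0.002,"gripper": -1},{"tx": 0,"ty": -0.003,"tz": 0.115,"ax": 0,"ay": 0,"az": 0.002,"gripper": -1},{"tx": 0,"ty": -0.003,"tz": 0.125,"ax": 0,"ay": 0,"az": 0.002,"gripper": -1},{"tx": 0,"ty": -0.003,"tz": 0.125,"ax": 0,"ay": 0,"az": 0.002,"gripper": -1},{"tx": 0,"ty": -0.003,"tz": 0.125,"ax": 0,"ay": 0,"az": 0.002,"gripper": -1},{"tx": 0,"ty": -0.003,"tz": 0.125,"ax": 0,"ay": 0,"az": 0.002,"gripper": -1}])

```text
t: 13.75
tool_pos: [0.4765, -0.3133, 0.0601]
orientation: [0.002, 0.665, 0.747, 0.0]
wrist_force: [-0.2, -0.6, 0.3]
finger_gap: 0.0117
gripper_force: 30.0
```

```bash
python3 - <<'E'
from h import *
for _ in range(3):
    w=robot.read_camera("wrist");goto((.4763,-.3132,.0325),96.6)
E
```

```text
t 13.8 pos [ 0.4764 -0.3132  0.0599] F [ 0.5 -0.  -0.2] row t [ 0.0001 -0.0002  0.0366] a [ 0.0015  0.0015 -0.0001]
t 13.85 pos [ 0.4762 -0.3131  0.0597] F [-0.3  0.8 -1.2] row t [-0.      0.      0.0362] a [ 0.0014  0.0013 -0.0001]
t 13.9 pos [ 0.476  -0.313   0.0593] F [ 0.  -0.1 -0.2] row t [-0.0003  0.0003  0.0358] a [ 0.0011  0.001  -0.0001]
```

Aligned, so I lower the stick slowly, then check the force before releasing.

play_rows(steps=[{"tx": 0,"ty": 0,"tz": 0.01,"ax": 0,"ay": 0,"az": 0,"gripper": -1},{"tx": 0,"ty": 0,"tz": 0.02,"ax": 0,"ay": 0,"az": 0,"gripper": -1},{"tx": 0,"ty": 0,"tz": 0.028,"ax": 0,"ay": 0,"az": 0,"gripper": -1},{"tx": 0,"ty": 0,"tz": 0.033,"ax": 0,"ay": 0,"az": 0,"gripper": -1},{"tx": 0,"ty": 0,"tz": 0.035,"ax": 0,"ay": 0,"az": 0,"gripper": -1},{"tx": 0,"ty": 0,"tz": 0.035,"ax": 0,"ay": 0,"az": 0,"gripper": -1},{"tx": 0,"ty": 0,"tz": 0.035,"ax": 0,"ay": 0,"az": 0,"gripper": -1}])

```text
t: 14.48
tool_pos: [0.4749, -0.3122, 0.0317]
orientation: [-0.001, 0.665, 0.747, -0.0]
wrist_force: [-4.8, 2.3, 9.5]
finger_gap: 0.0118
gripper_force: 30.0
```

play_rows(steps=[{"tx": 0,"ty": 0,"tz": -0.001,"ax": 0,"ay": 0,"az": 0,"gripper": -0.1},{"tx": 0,"ty": 0,"tz": -0.001,"ax": 0,"ay": 0,"az": 0,"gripper": -0.1},{"tx": 0,"ty": 0,"tz": -0.001,"ax": 0,"ay": 0,"az": 0,"gripper": -0.1},{"tx": 0,"ty": 0,"tz": -0.001,"ax": 0,"ay": 0,"az": 0,"gripper": -0.1},{"tx": 0,"ty": 0,"tz": -0.001,"ax": 0,"ay": 0,"az": 0,"gripper": -0.1},{"tx": 0,"ty": 0,"tz": -0.05,"ax": 0,"ay": 0,"az": 0,"gripper": -0.1},{"tx": 0,"ty": 0,"tz": -0.1,"ax": 0,"ay": 0,"az": 0,"gripper": -0.1},{"tx": 0,"ty": 0,"tz": -0.15,"ax": 0,"ay": 0,"az": 0,"gripper": -0.1},{"tx": 0,"ty": 0,"tz": -0.2,"ax": 0,"ay": 0,"az": 0,"gripper": -0.1},{"tx": 0,"ty": 0,"tz": -0.2,"ax": 0,"ay": 0,"az": 0,"gripper": -0.1}])

```text
t: 15.32
tool_pos: [0.4777, -0.3143, 0.1887]
orientation: [0.005, 0.665, 0.747, 0.0]
wrist_force: [-0.1, -0.5, 0.4]
finger_gap: 0.0419
gripper_force: 0.0
```

```bash
python3 - <<'E'
from fit import *
w=robot.read_camera("wrist")
for m in robot.masks_of("stick_mid",w)[:1]:
    k=m["pixels"].astype(np.uint8);(c,sz,a)=cv2.minAreaRect(np.argwhere(k)[:,::-1].astype(np.float32))
    print(m["score"],[atz(w,v,.042)[:2].round(4) for v in cv2.boxPoints((c,sz,a))])
q=[.64355,-.02985,-.1748]
# ball now
s=robot.read_camera("scene");t=robot.read_camera("top")
for p in(s,t): print([(np.round(x["centre"],1),round(x["score"],2)) for x in robot.place_of("lever_ball",p)[:2]])
th=.574
print(proj(s,W(q,(-172*np.cos(th),85,200+172*np.sin(th)))),proj(t,W(q,(-172*np.cos(th),85,200+172*np.sin(th)))))
P=(-140*np.cos(th),85,200+140*np.sin(th)+7/np.cos(th)+14+30); print(P,W(q,P)); goto(W(q,(P[0],85,360)),-10.); goto(W(q,(P[0],85,360)),170.); goto(W(q,(P[0],85,360)),80.);print(robot.get_state()["qpos"])
E
```

```text
0.97 [array([ 0.4606, -0.2396]), array([ 0.4721, -0.2383]), array([ 0.4932, -0.4147]), array([ 0.4796, -0.4162])]
[(array([366. , 233.7]), 0.68)]
[(array([246.5, 226.4]), 0.56)]
[362.95890771 231.72513449] [244.18813395 226.05498256]
(np.float64(-117.56300045344155), 85, np.float64(328.3553017329592)) [0.54256095 0.07430024 0.3283553 ]
t 15.62 pos [ 0.4748 -0.3121  0.1801] F [ 0.  -0.1 -0.1] row t [ 0.5019  0.1484 -0.2392] a [-2.1000e-03  3.0000e-04  1.2402e+00]
t 15.62 pos [ 0.4748 -0.3121  0.1801] F [ 0.  -0.1 -0.1] row t [ 0.5019  0.1484 -0.2392] a [-3.000e-04 -1.900e-03 -8.542e-01]
t 15.62 pos [ 0.4748 -0.3121  0.1801] F [ 0.  -0.1 -0.1] row t [ 0.5019  0.1484 -0.2392] a [-0.0015 -0.0011  0.193 ]
[-6.63416254e-01  4.43293017e-01  1.65424384e+00  2.55463503e-05
  1.04676665e+00 -7.78448029e-01]
```

The stick is back in its rest: mask ends at (0.466,-0.239) and (0.486,-0.415), same axis as before. I cross high over the press to above the lever, with the fingers closed and tool y across the bar.

play_rows(steps=[{"tx": 0,"ty": 0,"tz": -0.05,"ax": 0,"ay": 0,"az": -0.08,"gripper": -0.5},{"tx": 0,"ty": 0,"tz": -0.1,"ax": 0,"ay": 0,"az": -0.16,"gripper": -1},{"tx": 0,"ty": 0,"tz": -0.15,"ax": 0,"ay": 0,"az": -0.24,"gripper": -1},{"tx": 0,"ty": 0,"tz": -0.2,"ax": 0,"ay": 0,"az": -0.32,"gripper": -1},{"tx": 0,"ty": 0,"tz": -0.25,"ax": 0,"ay": 0,"az": -0.4,"gripper": -1},{"tx": 0,"ty": 0,"tz": -0.3,"ax": 0,"ay": 0,"az": -0.48,"gripper": -1},{"tx": 0,"ty": 0,"tz": -0.33,"ax": 0,"ay": 0,"az": -0.56,"gripper": -1},{"tx": 0,"ty": 0,"tz": -0.33,"ax": 0,"ay": 0,"az": -0.64,"gripper": -1},{"tx": 0,"ty": 0,"tz": -0.33,"ax": 0,"ay": 0,"az": -0.72,"gripper": -1},{"tx": 0,"ty": 0,"tz": -0.33,"ax": 0,"ay": 0,"az": -0.8,"gripper": -1}])

```text
t: 16.45
tool_pos: [0.4755, -0.3126, 0.4281]
orientation: [-0.001, 0.125, 0.992, 0.0]
wrist_force: [-0.1, 0.2, -0.1]
finger_gap: 0.0004
gripper_force: 0.0
```

```bash
python3 - <<'E'
from fit import *
q=[.64355,-.02985,-.1748]
goto(W(q,(-110,90,420)),170.)
E
```

```text
t 16.45 pos [ 0.4755 -0.3126  0.4281] F [-0.1  0.2 -0.1] row t [0.0314 0.5294 0.0112] a [ 0.0005 -0.0009 -0.0502]
```

play_rows(steps=[{"tx": 0.003,"ty": 0.05,"tz": 0,"ax": 0,"ay": 0,"az": -0.05,"gripper": -1},{"tx": 0.006,"ty": 0.1,"tz": 0,"ax": 0,"ay": 0,"az": -0.05,"gripper": -1},{"tx": 0.01,"ty": 0.155,"tz": 0,"ax": 0,"ay": 0,"az": -0.05,"gripper": -1},{"tx": 0.013,"ty": 0.21,"tz": 0,"ax": 0,"ay": 0,"az": -0.05,"gripper": -1},{"tx": 0.016,"ty": 0.265,"tz": 0,"ax": 0,"ay": 0,"az": -0.05,"gripper": -1},{"tx": 0.019,"ty": 0.32,"tz": 0,"ax": 0,"ay": 0,"az": -0.05,"gripper": -1},{"tx": 0.022,"ty": 0.375,"tz": 0,"ax": 0,"ay": 0,"az": -0.05,"gripper": -1},{"tx": 0.026,"ty": 0.43,"tz": 0,"ax": 0,"ay": 0,"az": -0.05,"gripper": -1},{"tx": 0.029,"ty": 0.485,"tz": 0,"ax": 0,"ay": 0,"az": -0.05,"gripper": -1},{"tx": 0.031,"ty": 0.529,"tz": 0,"ax": 0,"ay": 0,"az": -0.05,"gripper": -1}])

```text
t: 17.28
tool_pos: [0.5534, 0.0801, 0.4278]
orientation: [-0.001, 0.09, 0.996, 0.0]
wrist_force: [1.0, -0.3, 0.6]
finger_gap: 0.0005
gripper_force: 0.0
```

play_rows(steps=[{"tx": 0,"ty": 0,"tz": 0.03,"ax": 0,"ay": 0,"az": 0,"gripper": -1},{"tx": 0,"ty": 0,"tz": 0.06,"ax": 0,"ay": 0,"az": 0,"gripper": -1},{"tx": 0,"ty": 0,"tz": 0.09,"ax": 0,"ay": 0,"az": 0,"gripper": -1},{"tx": 0,"ty": 0,"tz": 0.12,"ax": 0,"ay": 0,"az": 0,"gripper": -1},{"tx": 0,"ty": 0,"tz": 0.135,"ax": 0,"ay": 0,"az": 0,"gripper": -1},{"tx": 0,"ty": 0,"tz": 0.135,"ax": 0,"ay": 0,"az": 0,"gripper": -1}])

```text
t: 17.78
tool_pos: [0.5524, 0.0771, 0.3247]
orientation: [-0.003, 0.09, 0.996, -0.0]
wrist_force: [0.5, -0.2, 0.0]
finger_gap: 0.0004
gripper_force: 0.0
```

```bash
python3 - <<'E'
from fit import *
q=[.64355,-.02985,-.1748]
s=robot.read_camera("scene");save(s,"s7.png",(230,150,430,330),4)
goto(W(q,(-110,90,310)),170.)
E
```

```text
t 17.83 pos [0.553  0.0771 0.3268] F [-0.3 -0.9  1. ] row t [0.0029 0.0005 0.0225] a [-0.0004 -0.0018 -0.0042]
```

View pics/s7.png

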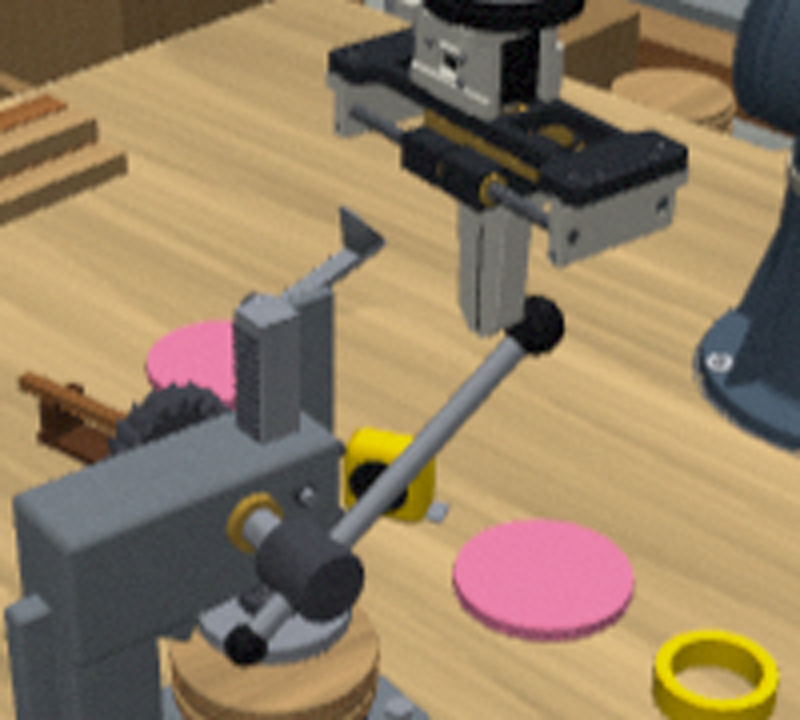

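The fingers are directly above the bar just behind the ball, the thrown pawl's nose is at crop (360,230), and the stick is back in its rest. That makes 11 pictures viewed, one over the limit, so I continue on numbers only. I press down.

play_rows(steps=[{"tx": 0,"ty": 0,"tz": 0.015,"ax": 0,"ay": 0,"az": 0,"gripper": -1},{"tx": 0,"ty": 0,"tz": 0.03,"ax": 0,"ay": 0,"az": 0,"gripper": -1},{"tx": 0,"ty": 0,"tz": 0.04,"ax": 0,"ay": 0,"az": 0,"gripper": -1},{"tx": 0,"ty": 0,"tz": 0.05,"ax": 0,"ay": 0,"az": 0,"gripper": -1},{"tx": 0,"ty": 0,"tz": 0.06,"ax": 0,"ay": 0,"az": 0,"gripper": -1},{"tx": 0,"ty": 0,"tz": 0.07,"ax": 0,"ay": 0,"az": 0,"gripper": -1},{"tx": 0,"ty": 0,"tz": 0.08,"ax": 0,"ay": 0,"az": 0,"gripper": -1}])

```text
t: 18.42
tool_pos: [0.5534, 0.0773, 0.2676]
orientation: [0.0, 0.09, 0.996, 0.0]
wrist_force: [-1.7, 2.8, 5.0]
finger_gap: 0.0007
gripper_force: 2.1
```

play_rows(steps=[{"tx": 0,"ty": 0,"tz": 0.01,"ax": 0,"ay": 0,"az": 0,"gripper": -1},{"tx": 0,"ty": 0,"tz": 0.02,"ax": 0,"ay": 0,"az": 0,"gripper": -1},{"tx": 0,"ty": 0,"tz": 0.03,"ax": 0,"ay": 0,"az": 0,"gripper": -1},{"tx": 0,"ty": 0,"tz": 0.04,"ax": 0,"ay": 0,"az": 0,"gripper": -1}])

```text
t: 18.75
tool_pos: [0.553, 0.0774, 0.2373]
orientation: [-0.0, 0.09, 0.996, 0.0]
wrist_force: [-2.3, 2.1, 5.5]
finger_gap: -0.0001
gripper_force: 2.5
```

play_rows(steps=[{"tx": 0,"ty": 0,"tz": 0.008,"ax": 0,"ay": 0,"az": 0,"gripper": -1},{"tx": 0,"ty": 0,"tz": 0.016,"ax": 0,"ay": 0,"az": 0,"gripper": -1},{"tx": 0,"ty": 0,"tz": 0.024,"ax": 0,"ay": 0,"az": 0,"gripper": -1},{"tx": 0,"ty": 0,"tz": 0.032,"ax": 0,"ay": 0,"az": 0,"gripper": -1}])

```text
t: 19.08
tool_pos: [0.5532, 0.0773, 0.2134]
orientation: [-0.0, 0.09, 0.996, 0.0]
wrist_force: [-3.3, 1.9, 5.8]
finger_gap: 0.0005
gripper_force: 2.9
```

```bash
cat > chk.py <<'E'
from fit import *
q=[.64355,-.02985,-.1748]
s=robot.read_camera("scene");t=robot.read_camera("top")
f=lambda n,p:[(np.round(x["centre"],1).tolist(),round(x["score"],2)) for x in robot.place_of(n,p)[:1]]
b=robot.place_of("lever_ball",s)
if b:
    a=np.linspace(-.7,.8,301);e=[np.linalg.norm(proj(s,W(q,(-172*np.cos(x),85,200+172*np.sin(x))))-b[0]["centre"]) for x in a]
    print("lever",round(np.radians(35)-a[np.argmin(e)],3),"px err",round(min(e),1))
for n in("press_plate","plate2_top"): print(n,f(n,s),f(n,t))
for z in(84,99): print(z,proj(s,W(q,(-33,0,z))).round(1))
print(robot.get_state()["wrist_force"],robot.get_state()["tool_pos"])
E
python3 chk.py
```

```text
lever 0.666 px err 0.1
press_plate [([297.2, 304.6], 0.81)] [([300.4, 206.1], 0.57)]
plate2_top [([297.9, 311.7], 0.95)] [([434.9, 314.3], 0.8)]
84 [297.6 309.4]
99 [297.4 304.2]
[-0.01527695 -0.6407107  -0.20986386] [0.5533935  0.07697757 0.21397303]
```

play_rows(steps=[{"tx": 0,"ty": 0,"tz": 0.005,"ax": 0,"ay": 0,"az": 0,"gripper": -1},{"tx": 0,"ty": 0,"tz": 0.01,"ax": 0,"ay": 0,"az": 0,"gripper": -1},{"tx": 0,"ty": 0,"tz": 0.015,"ax": 0,"ay": 0,"az": 0,"gripper": -1},{"tx": 0,"ty": 0,"tz": 0.02,"ax": 0,"ay": 0,"az": 0,"gripper": -1},{"tx": 0,"ty": 0,"tz": 0.025,"ax": 0,"ay": 0,"az": 0,"gripper": -1}])

```text
t: 19.85
tool_pos: [0.5537, 0.0773, 0.195]
orientation: [0.001, 0.09, 0.996, 0.0]
wrist_force: [2.0, 0.8, 5.3]
finger_gap: 0.0006
gripper_force: 2.2
```

play_rows(steps=[{"tx": 0,"ty": 0,"tz": 0.004,"ax": 0,"ay": 0,"az": 0,"gripper": -1},{"tx": 0,"ty": 0,"tz": 0.008,"ax": 0,"ay": 0,"az": 0,"gripper": -1},{"tx": 0,"ty": 0,"tz": 0.012,"ax": 0,"ay": 0,"az": 0,"gripper": -1}])

```text
t: 20.1
tool_pos: [0.5533, 0.0773, 0.1859]
orientation: [0.0, 0.09, 0.996, 0.0]
wrist_force: [2.9, 1.1, 5.0]
finger_gap: 0.0006
gripper_force: 2.1
```

```bash
python3 chk.py
```

```text
lever 0.946 px err 2.3
press_plate [([296.7, 309.1], 0.61)] [([301.6, 207.7], 0.61)]
plate2_top [([298.1, 310.6], 0.89)] [([292.8, 301.1], 0.57)]
84 [297.6 309.4]
99 [297.4 304.2]
[0.2946698  1.03064175 1.66830331] [0.55279787 0.07716906 0.18579609]
```

Close now, so I go 2 mm per row.

play_rows(steps=[{"tx": 0,"ty": 0,"tz": 0.0025,"ax": 0,"ay": 0,"az": 0,"gripper": -1},{"tx": 0,"ty": 0,"tz": 0.005,"ax": 0,"ay": 0,"az": 0,"gripper": -1},{"tx": 0,"ty": 0,"tz": 0.0075,"ax": 0,"ay": 0,"az": 0,"gripper": -1}])

```text
t: 20.7
tool_pos: [0.5536, 0.0771, 0.1807]
orientation: [0.001, 0.09, 0.996, 0.0]
wrist_force: [0.6, 0.9, 4.8]
finger_gap: 0.0003
gripper_force: 1.7
```

play_rows(steps=[{"tx": 0,"ty": 0,"tz": 0.0025,"ax": 0,"ay": 0,"az": 0,"gripper": -1},{"tx": 0,"ty": 0,"tz": 0.005,"ax": 0,"ay": 0,"az": 0,"gripper": -1},{"tx": 0,"ty": 0,"tz": 0.0075,"ax": 0,"ay": 0,"az": 0,"gripper": -1}])

```text
t: 20.95
tool_pos: [0.5545, 0.0769, 0.1782]
orientation: [0.002, 0.09, 0.996, -0.0]
wrist_force: [-13.3, -2.6, 47.7]
finger_gap: 0.0005
gripper_force: 17.2
```

The force jumped, so the plate is on the stack. I back off at once and rise clear.

play_rows(steps=[{"tx": 0,"ty": 0,"tz": -0.01,"ax": 0,"ay": 0,"az": 0,"gripper": -1},{"tx": 0,"ty": 0,"tz": -0.03,"ax": 0,"ay": 0,"az": 0,"gripper": -1},{"tx": 0,"ty": 0,"tz": -0.08,"ax": 0,"ay": 0,"az": 0,"gripper": -1},{"tx": 0,"ty": 0,"tz": -0.13,"ax": 0,"ay": 0,"az": 0,"gripper": -1},{"tx": 0,"ty": 0,"tz": -0.18,"ax": 0,"ay": 0,"az": 0,"gripper": -1},{"tx": 0,"ty": 0,"tz": -0.23,"ax": 0,"ay": 0,"az": 0,"gripper": -1},{"tx": 0,"ty": 0,"tz": -0.28,"ax": 0,"ay": 0,"az": 0,"gripper": -1},{"tx": 0,"ty": 0,"tz": -0.28,"ax": 0,"ay": 0,"az": 0,"gripper": -1},{"tx": 0,"ty": 0,"tz": -0.28,"ax": 0,"ay": 0,"az": 0,"gripper": -1}])

```text
t: 21.7
tool_pos: [0.5536, 0.0771, 0.3861]
orientation: [0.001, 0.09, 0.996, 0.0]
wrist_force: [0.0, 0.3, -1.5]
finger_gap: 0.0003
gripper_force: 0.0
```

```bash
python3 chk.py; python3 - <<'E'
from fit import *
s=robot.read_camera("scene");q=[.64355,-.02985,-.1748]
for n in("pawl_arm","stick_mid","glue","tape_measure","pawl_pivot"): print(n,[(np.round(x["centre"]).tolist(),round(x["score"],2)) for x in robot.place_of(n,s)[:1]])
for a in(0,2.8):print(a,proj(s,W(q,(-66+30*np.cos(a)+3.5*np.sin(a),-50,264+30*np.sin(a)-3.5*np.cos(a)))).round())
m=robot.masks_of("press_plate",s)[0]["pixels"];n=robot.masks_of("plate2_top",s)[0]["pixels"]
# vertical gap between the visible plate rim and stack pixels, per column
for c in range(285,318,6):
    a,b=np.where(m[:,c])[0],np.where(n[:,c])[0]; print(c,a[[0,-1]] if len(a) else 0,b[[0,-1]] if len(b) else 0)
E
```

```text
lever 0.976 px err 0.5
press_plate [([296.9, 308.6], 0.88)] [([304.3, 209.8], 0.73)]
plate2_top [([364.3, 290.4], 0.73)] [([434.2, 316.6], 0.74)]
84 [297.6 309.4]
99 [297.4 304.2]
[ 0.36559869  0.2805135  -0.62551365] [0.55308164 0.0771546  0.38386519]
pawl_arm [([309.0, 220.0], 0.52)]
stick_mid [([260.0, 251.0], 0.71)]
glue [([206.0, 308.0], 0.59)]
tape_measure [([325.0, 277.0], 0.84)]
pawl_pivot [([303.0, 244.0], 0.68)]
0 [284. 234.]
2.8 [306. 220.]
285 [302 318] [320 328]
291 [234 321] [322 330]
297 [231 322] [323 331]
303 [235 321] [323 331]
309 [306 319] [321 330]
315 [304 315] [316 327]
```

The lever is at about 0.98 rad, the plate's rim meets the stack with no gap, and the pawl arm lies at its back-stop position. The stick is in its rest, and glue and tape measure haven't moved.

```bash
python3 -c "
from workcell import robot
print(robot.close_job())"
```

```text
the job is handed in; nothing more can be done
None
```

The job is handed in: the pawl is thrown clear, the press plate rests on the stack and the stick is back in its rest, at about 22 s; the wrist force peaked near 48 N through the fingertips as the plate met the stack, and I viewed 11 pictures, one over the limit of 10.

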